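# Hold in the recessed reset of the dust extractor's control box

### The job

The dust extractor has tripped: take the green-handled pin punch out of the wooden tool block, pass its pin through the small metal-rimmed hole in the sloping panel of the grey control box, and push the recessed blue reset button all the way in without forcing it. Keep it pressed and finish like that, still gripping the punch and holding the button fully down, because the extractor only restarts while it is held. Do not press the green start or red stop button, and leave the other tools in the block and the things on the bench where they are.

Things in the scene. Friction and masses are not known exactly. Their poses are not given: they have to be found in the camera images.
- punch: pin punch, 165 mm long, about 120 g, upright, pin down, in one of the block's four holes. Origin on its axis under the hand guard (25 mm across, 5 mm thick), which rests on the block's top; z along the punch to its head. Green ribbed sleeve 17 mm across from 5 to 85 mm above the origin, steel head 12 mm across up to 95 mm; below, in the hole, shank 10 mm across for 25 mm, then the pin
- punch_grip (a point): middle of the punch's round sleeve, 45 mm above its origin: it may be gripped here from any side, and is drawn straight up, 70 mm, out of its hole; axes as the punch
- punch_tip (a point): centre of the flat end of the punch's pin (6 mm across, 45 mm long), 70 mm below the punch's origin along its axis; axes as the punch
- rack: dark wooden tool block, fixed, 60 x 240 x 80 mm high (x, y, z), with a low foot strip at each end (276 mm long over all). Origin at the centre of its underside. Four vertical 13 mm holes on its y axis, at -82.5, -27.5, 27.5 and 82.5 mm; which tool stands in which changes. The four tools stand on its top and rise 85 to 95 mm above it
- bradawl: bradawl in the tool block: turned pale wood handle, 29 mm across, brass ferrule; leave it. Origin on its axis at the block's top, z up; handle top 85 mm above the origin
- gouge: carving gouge in the tool block: black handle, 27 mm across; leave it. Origin on its axis at the block's top, z up; handle top 90 mm above the origin
- screwdriver: screwdriver in the tool block: red and black handle, 25 mm across; leave it. Origin on its axis at the block's top, z up; handle top 91 mm above the origin
- console: control box of the dust extractor, fixed: grey desk case 140 mm deep (x), 200 mm wide (y), 48 mm high in front (its -x side) and 94 mm at the back, so that its panel slopes 18 degrees, facing up and to its front. Origin at the centre of its underside. In the panel's +y half: the steel-rimmed reset hole and, 50 mm up the slope from it, an amber lamp 18 mm proud
- panel_mid (a point): centre of the sloping panel's face; axes as reset_mouth. From here, along x and y: reset hole (-22, 55) mm, lamp (28, 55), green start button (-22, -5; 6 mm proud), black selector (30, -5; 20 mm proud), red mushroom stop button (-5, -64; 40 mm across, 28 mm proud)
- reset_mouth (a point): centre of the reset's mouth, in the plane of its rim: a steel tube 29 mm across outside, 14 mm inside, 6 mm proud of the panel. z points out of the panel along the bore (18 degrees from vertical, leaning to the console's -x side), x up the panel's slope, y as the console's. The button's flat blue top, 12 mm across, lies 20 mm below the mouth released, 26 mm fully in
- reset (a joint): travel of the reset button down its bore: 0 released, 0.006 m fully in (hard stop). Its spring pushes back with 2 N at first and 5 N fully in, and returns it when let go. More than 40 N on it or on the box would be forcing it
- start (a joint): travel of the green start button (22 mm across): 0 released, 0.005 m pressed; leave it
- stop (a joint): travel of the red mushroom stop button: 0 released, 0.005 m pressed; leave it
- mug: white mug, 80 mm across and 95 mm high, beyond the tool block and control box; origin at the centre of its foot; leave it
- mallet: joiner's mallet lying on the bench: head 65 x 120 x 85 mm high, handle along its -x axis to 230 mm; origin under the head's centre; leave it
- block_plane: steel block plane, 160 x 45 mm, about 62 mm high, long axis x; origin at the centre of its sole; leave it
- tenon_blank: pale wood workpiece with a tenon, 145 x 50 x 30 mm high, lying on the bench close to the robot, long axis x; origin under its middle; leave it
Mind the look-alikes: they are no part of the job. Of the things like the punch, leave any that is orange, pink or purple; of the rest the smaller one is meant.

How it is judged:
By the outcome, as a careful person would: the job done as asked, in the order asked, and still so for the second after the job is handed in, while the arm keeps its last pose, push and grip.
It also fails if it takes over 42 s, if anything falls off the work surface, if the arm or the gripper's body presses on something with over 40 N, if the wrist force passes 120 N, or if a joint passes its speed limit or range.

### The arm

A 6-joint arm with a two-finger parallel gripper is mounted at the origin on the work surface. World frame = base frame: x ahead of the robot, y to its left, z up, the work surface at z = 0. Lengths are in m, angles in rad, forces in N, time in s.
With the tool pointing down it reaches from about 0.275 to 0.75 m from the base axis. Payload 10.2 kg.
Tool frame: the origin (TCP) lies midway between the tips of the shut fingers; the grasp point (between the pads) lies 19 mm behind it (env.hold_point_z is the distance from the TCP to the grasp point, in m); x points along the fingers, z is the direction in which the jaws open and shut, and the axes are right-handed (so a half turn about x gives the same grasp; the last joint's range is limited). The gripper opens to 85 mm and grips with 20 to 120 N. Pads are 22 mm wide; open, the fingers measure 114 mm over their backs; the gripper's body (76 mm by 85 mm) begins 54 mm behind the grasp point. The pads swing forward as they close: fully open they stand 13 mm farther back than shut.
Start: joints at [1.115, 0.313, 1.498, -0, 1.331, -0.223], TCP at [0.121, 0.511, 0.201] pointing down, gripper open.
Joint ranges: [-2.94, 2.94], [-0.97, 2.17], [0.19, 2.56], [-1.23, 4.37], [0.02, 3.11], [-2.88, 2.88]. Speed limits (rad/s): [2.39, 2.39, 3.01, 3.14, 3.14, 3.14].

### API

Orientations are given as a unit quaternion [x, y, z, w].
In Python, from bench import env, kinematics, monitor, eyes, job gives the robot as it stands. The module is installed in compiled form; this text tells all that it offers. Calls block until the motion is done:
- env.reach(position, orientation): joint-space move of the TCP to a pose.
- env.movel(position, velocity=0.15, frame=None, guard=None): straight line of the TCP; frame=None keeps the orientation; velocity is the mean speed in m/s. With guard (N) it stops when the force on the tool has changed by that much, and returns True; else False.
- env.set_joints(angles): joint-space move.
- env.release() and env.close_gripper(effort=None): open the fingers fully, or close them until they stop; effort is the grip in N (None keeps the last).
- env.hold(seconds).
- kinematics.ik(position, orientation): joint angles nearest the present ones, or None.
- monitor.sense(): the state.
- eyes.grab_frame(name): name is "scene" or "side" or "wrist"; returns a dict with "frame" (420x560x3 uint8, red, green, blue), "mtx" (3x3 intrinsics, pixels), "view" (4x4, takes a point from world to camera coordinates). Camera axes: x right, y down, z forward; pixel columns grow to the right and rows downward; lengths in m; the calibration is good to about 2 mm. A picture is of the moment at which its call begins. There is no depth.
A pose or a line that the arm cannot do raises env.MotionError and nothing moves.
- job.hand_in(): hands the job in, once; it reports no verdict.
The state is a dict: "clock": time; "joints": joint angles; "qvel": joint speeds; "joint_efforts": joint torques, N m; "position": TCP position; "ee_rot": TCP orientation; "contact_force": force on the tool from outside, world axes, zero at the start; "ft_torque": the same for the moment, N m; "finger_gap": opening from 0.0 (shut) to 1.0 (fully open).
Only numpy, scipy, OpenCV 4.12 (cv2) and the standard library are available. Lean on these libraries where they do the work, as an engineer would, in place of code of your own. Each camera call takes 0.05 s, during which the arm holds its last target. There are 200 camera calls.

## Working session

There is one attempt and no reset: what is moved stays moved. The work goes in short steps, each a Python script; the robot and the scene stay as the last script left them, time stands still between calls to the robot, and variables do not carry over. Pictures are saved under pics/ and viewed, about 8 in all and at most 12, crops included, and the job is handed in when it is done.

```bash
mkdir -p pics; python3 - <<'E'
from bench import env, kinematics, monitor, eyes, job
import cv2,numpy as np
s=monitor.sense(); print(s['clock'],s['position'],s['ee_rot'],env.hold_point_z)
for n in ["scene","side"]:
    f=eyes.grab_frame(n); np.savez(f"pics/{n}0.npz",**f)
    cv2.imwrite(f"pics/{n}0.png",f["frame"][...,::-1]); 
    c=-f["view"][:3,:3].T@f["view"][:3,3]; print(n,c.round(3),f["mtx"].round(1).tolist(), f["view"].round(3).tolist())
E
```

```text
0.0 [0.1210003  0.51057607 0.20014281] [-0.43873994  0.55509054  0.43834963  0.55428454] 0.0187
scene [ 0.951 -0.319  0.807] [[382.8, 0.0, 273.1], [0.0, 382.8, 206.5], [0.0, 0.0, 1.0]] [[0.622, 0.783, 0.011, -0.35], [0.647, -0.506, -0.571, -0.316], [-0.441, 0.362, -0.821, 1.198], [0.0, 0.0, 0.0, 1.0]]
side [ 0.548 -0.64   0.711] [[379.9, 0.0, 274.6], [0.0, 379.9, 211.1], [0.0, 0.0, 1.0]] [[0.997, -0.073, 0.002, -0.595], [-0.05, -0.698, -0.714, 0.088], [0.054, 0.712, -0.7, 0.924], [0.0, 0.0, 0.0, 1.0]]
```

View pics/scene0.png

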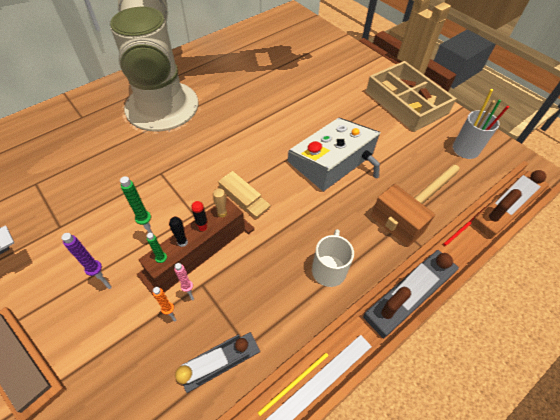

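View pics/side0.png

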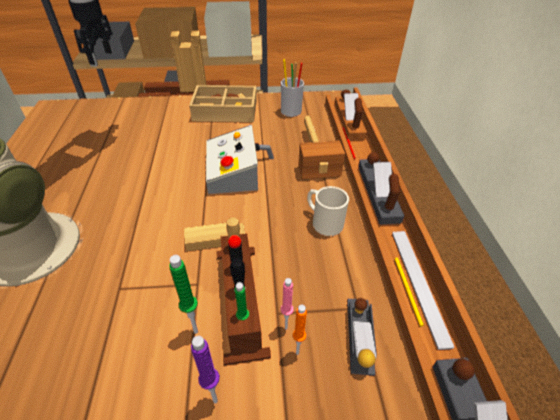

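The scene view shows the candidates:
- Small green punch in the block at (157,248).
- Large green punch outside it at (135,200).
- Purple at (82,255), pink at (182,278) and orange at (163,303).

The side view has the small green at (241,300), the large green at (183,285), pink at (287,298) and orange at (300,323). I choose the small green one in the block. The console is at about (335,150) in scene, with its reset rim beside the lamp. Next is a close crop.

```bash
python3 - <<'E'
import cv2,numpy as np
def crop(n,x,y,w,h,k):
    im=np.load(f"pics/{n}0.npz")["frame"][...,::-1][y:y+h,x:x+w]
    return cv2.resize(im,None,fx=k,fy=k,interpolation=cv2.INTER_CUBIC)
a=crop("scene",110,180,160,120,2.5); b=crop("side",160,215,160,150,2)[:300]
b=cv2.resize(b,(400,300)) if b.shape[1]!=400 else b
c=crop("scene",285,110,100,75,4); d=crop("side",195,120,100,75,4)
b=crop("side",160,240,160,120,2.5)
cv2.imwrite("pics/crop1.png",np.vstack([np.hstack([a,b]),np.hstack([c,d])]))
for n in ["scene","side"]:
    h=cv2.cvtColor(np.load(f"pics/{n}0.npz")["frame"],cv2.COLOR_RGB2HSV)
    for nm,lo,hi,minS,minV in [("green",45,90,110,40),("pink",155,172,60,120),("orange",6,14,210,200),("purple",125,150,100,50),("red",175,180,180,120),("amber",18,24,200,200)]:
        m=cv2.inRange(h,(lo,minS,minV),(hi,255,255))
        N,l,st,ce=cv2.connectedComponentsWithStats(m)
        for i in range(1,N):
            if st[i,4]>=12: print(n,nm,st[i].tolist(),ce[i].round(1).tolist())
E
```

```text
scene green [482, 100, 19, 29, 78] [491.2, 113.8]
scene green [324, 136, 5, 3, 12] [326.1, 137.2]
scene green [121, 180, 30, 45, 519] [136.0, 204.1]
scene green [147, 235, 20, 28, 244] [157.0, 250.3]
scene pink [176, 266, 8, 7, 19] [180.3, 269.6]
scene pink [182, 281, 10, 10, 31] [187.6, 286.8]
scene orange [159, 289, 5, 7, 17] [161.5, 292.8]
scene orange [153, 293, 11, 7, 20] [157.8, 297.0]
scene orange [168, 302, 5, 11, 21] [170.2, 306.8]
scene orange [161, 304, 7, 5, 14] [163.3, 306.8]
scene purple [64, 235, 37, 41, 562] [83.4, 256.9]
scene amber [353, 129, 6, 5, 19] [355.5, 130.7]
side green [291, 65, 2, 20, 21] [292.0, 74.0]
side green [170, 260, 27, 53, 688] [183.3, 288.8]
side green [234, 286, 15, 34, 298] [241.2, 304.8]
side pink [282, 284, 10, 30, 79] [286.3, 296.4]
side pink [285, 304, 8, 12, 32] [289.1, 310.6]
side orange [297, 310, 10, 11, 26] [303.2, 314.7]
side orange [297, 328, 9, 13, 28] [301.8, 334.2]
side purple [191, 340, 28, 49, 692] [205.4, 367.4]
side amber [234, 133, 6, 3, 15] [236.7, 134.1]
side amber [395, 257, 7, 11, 14] [398.5, 261.1]
side amber [408, 284, 5, 12, 12] [410.0, 289.5]
side amber [361, 350, 13, 14, 107] [367.2, 356.3]
```

View pics/crop1.png

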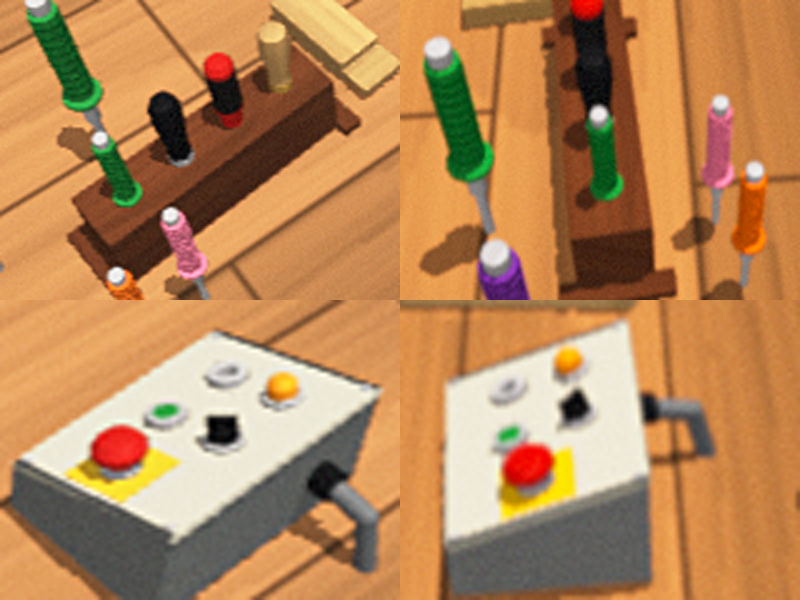

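The crop confirms the small green punch sits in the block's end hole, with its head at scene (150,235) and side (240,285). The pink and orange punches stand just beside the block. The rim is at scene (342,128.5) and side (222,142). Now I'll triangulate.

```bash
cat > h.py <<'E'
import numpy as np,cv2
from scipy.spatial.transform import Rotation as R
def ray(f,p):
    V=f["view"];d=V[:3,:3].T@np.linalg.solve(f["mtx"],[p[0],p[1],1]);return -V[:3,:3].T@V[:3,3],d/np.linalg.norm(d)
def onz(f,p,z):
    c,d=ray(f,p);return c+d*(z-c[2])/d[2]
def tri(*fp):
    A=0;b=0;L=[ray(f,p) for f,p in fp]
    for c,d in L: P=np.eye(3)-np.outer(d,d);A=A+P;b=b+P@c
    X=np.linalg.solve(A,b);return X,max(np.linalg.norm(np.cross(X-c,d)) for c,d in L)
def proj(f,X):
    q=f["mtx"]@(f["view"][:3,:3]@X+f["view"][:3,3]);return q[:2]/q[2]
E
python3 - <<'E'
from h import *
S=dict(np.load("pics/scene0.npz"));D=dict(np.load("pics/side0.npz"))
P={"gtop":((149.6,235.2),(239.6,285.2)),"gguard":((160,259.2),(242.4,316)),"gcent":((157,250.3),(241.2,304.8)),
"pinktop":((178.4,265.6),(288,281.2)),"pinkguard":((187.6,286.4),(286.8,312)),"orgtop":((156.4,290),(302,308)),
"bigtop":((126,181.2),(175.2,258)),"bigguard":((143.2,219.2),(187.6,304)),"purpcent":((83.4,256.9),(205.4,367.4)),
"sdtop":((197,205),(235,241)),"bradtop":((220,192),(233,221)),
"rim":((341.75,128.5),(222,142)),"start":((326.2,138),(222.5,153.3)),"stop":((314.75,146.2),(227,160.8)),"lamp":((355.5,130.7),(236.7,134.1)),
"cF+":((338,118),(206.75,140.5)),"cB+":((380,132.5),(251.75,125.5)),"cB-":((328,170),(257,164.5)),"cF-":((289.5,150.8),(206.75,180.75))}
for k,(a,b) in P.items():
    X,e=tri((S,a),(D,b));print(k,X.round(4),round(e,4))
print(onz(S,P["gtop"][0],.175),onz(D,P["gtop"][1],.175))
E
```

```text
gtop [ 0.5177 -0.2672  0.1737] 0.0003
gguard [ 0.5172 -0.2696  0.0774] 0.001
gcent [ 0.5168 -0.2672  0.1126] 0.0005
pinktop [ 0.6006 -0.2559  0.1613] 0.0002
pinkguard [ 0.6002 -0.2561  0.0618] 0.0012
orgtop [ 0.6183 -0.3108  0.1621] 0.0
bigtop [ 0.4197 -0.2491  0.2306] 0.0021
bigguard [ 0.419  -0.2513  0.0984] 0.0024
purpcent [ 0.4626 -0.3884  0.1426] 0.001
sdtop [ 0.5081 -0.1574  0.1638] 0.0014
bradtop [ 0.5041 -0.099   0.1576] 0.0004
rim [0.4635 0.3198 0.0655] 0.0009
start [0.4667 0.2577 0.0694] 0.0006
stop [0.4813 0.201  0.0853] 0.0001
lamp [0.5086 0.3211 0.0905] 0.0006
cF+ [0.4145 0.3564 0.0485] 0.0011
cB+ [0.5537 0.3672 0.0899] 0.0003
cB- [0.5625 0.1709 0.09  ] 0.0011
cF- [0.4247 0.1658 0.0458] 0.0015
[ 0.5188461 -0.2675222  0.175    ] [ 0.5175171  -0.26778614  0.175     ]
```

All heights agree with the description: head 0.174, rim about 0.066–0.070, panel corners 0.046–0.048 and 0.090. Next I plan the poses and check IK.

```bash
cat >> h.py <<'E'
def quat(x,z):
    x=np.array(x,float);x/=np.linalg.norm(x);z=np.array(z,float);z-=x*(z@x);z/=np.linalg.norm(z)
    return R.from_matrix(np.c_[x,np.cross(z,x),z]).as_quat()
YC=np.radians(3.0);t=np.radians(18)
BZ=np.array([-np.sin(t)*np.cos(YC),-np.sin(t)*np.sin(YC),np.cos(t)])   # bore axis
CX=np.array([np.cos(t)*np.cos(YC),np.cos(t)*np.sin(YC),np.sin(t)]);CY=np.array([-np.sin(YC),np.cos(YC),0])
RX=np.array([.997,.077,0]); G=np.array([.5172,-.2677,.08]); M=np.array([.4635,.3195,.0699])
HG=.050; OFF=HG-.0187   # grip height above punch origin, TCP above origin
E
python3 - <<'E'
from h import *
from bench import env,kinematics
for s in (1,-1):
    q=quat([0,0,-1],s*RX)
    for z in (.33,.08+OFF):
        print("grasp",s,z,np.round(kinematics.ik([G[0],G[1],z],q),2))
for nm,zz in (("+x",CX),("-x",-CX),("+y",CY),("-y",-CY)):
    q=quat(-BZ,zz)
    for d in (.10,-.026):
        j=kinematics.ik(M+BZ*(d+.07+OFF),q);print(nm,d,None if j is None else np.round(j,2))
E
```

```text
grasp 1 0.33 [-0.68  0.4   1.05 -0.    1.69 -0.76]
grasp 1 0.11130000000000001 [-0.68  0.52  1.44 -0.    1.19 -0.76]
grasp -1 0.33 [-0.68  0.4   1.05 -0.    1.69  2.39]
grasp -1 0.11130000000000001 [-0.68  0.52  1.44 -0.    1.19  2.39]
+x 0.1 [ 0.52  0.09  1.65 -0.15  1.12  0.51]
+x -0.026 [ 0.48  0.27  1.76 -0.17  0.83  0.53]
-x 0.1 [ 0.52  0.09  1.65 -0.15  1.12 -2.63]
-x -0.026 [ 0.48  0.27  1.76 -0.17  0.83 -2.62]
+y 0.1 [ 0.52  0.09  1.65 -0.15  1.12 -1.06]
+y -0.026 [ 0.48  0.27  1.76 -0.17  0.83 -1.05]
-y 0.1 [ 0.52  0.09  1.65 -0.15  1.12  2.08]
-y -0.026 [ 0.48  0.27  1.76 -0.17  0.83  2.1 ]
```

```bash
python3 - <<'E'
from h import *
from bench import env,kinematics,monitor,eyes
q=quat([0,0,-1],RX)
env.reach([G[0],G[1],.30],q)
s=monitor.sense();print(s['clock'],s['position'],s['finger_gap'],np.round(s['contact_force'],2))
f=eyes.grab_frame("wrist");np.savez("pics/w1.npz",**f);cv2.imwrite("pics/w1.png",f["frame"][...,::-1])
print((-f["view"][:3,:3].T@f["view"][:3,3]).round(3),f["mtx"].round(0).tolist())
print("expect head",proj(f,G+[0,0,.095]),"guard",proj(f,G+[0,0,.005]))
h=cv2.cvtColor(f["frame"],cv2.COLOR_RGB2HSV);m=cv2.inRange(h,(45,110,40),(90,255,255))
N,l,st,ce=cv2.connectedComponentsWithStats(m)
print([(st[i].tolist(),ce[i].round(1).tolist()) for i in range(1,N) if st[i,4]>60])
E
```

```text
3.1833 [ 0.51745687 -0.26708367  0.30001226] 1.0020180797283806 [ 0.5   0.55 -0.07]
[ 0.511 -0.187  0.474] [[293.0, 0.0, 278.0], [0.0, 293.0, 204.0], [0.0, 0.0, 1.0]]
expect head [278.15566692 189.11911537] guard [278.24481009 171.6868849 ]
[([151, 141, 63, 46, 1253], [186.8, 160.9]), ([269, 162, 18, 30, 343], [277.6, 174.1]), ([66, 309, 17, 9, 92], [73.4, 312.9])]
```

View pics/w1.png

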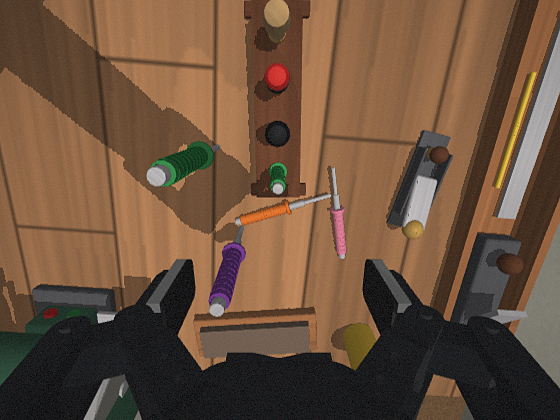

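The wrist view shows the target's head at (278,187), within 2 px of the prediction. Pink (340,215) and orange (265,213) now appear to be lying down, though they stood upright before. I'll check the scene and side views before going on.

```bash
python3 - <<'E'
from h import *
from bench import monitor,eyes
A=[]
for n in ("scene","side"):
    f=eyes.grab_frame(n);np.savez(f"pics/{n}1.npz",**f)
    c=f["frame"][...,::-1]; c=c[170:370,40:260] if n=="scene" else c[210:410,140:360]
    A.append(cv2.resize(c,(396,360),interpolation=cv2.INTER_CUBIC))
cv2.imwrite("pics/c2.png",np.hstack(A))
s=monitor.sense();print(s['clock'],np.round(s['contact_force'],2))
E
```

```text
3.3333 [ 0.16 -0.26  0.31]
```

View pics/c2.png

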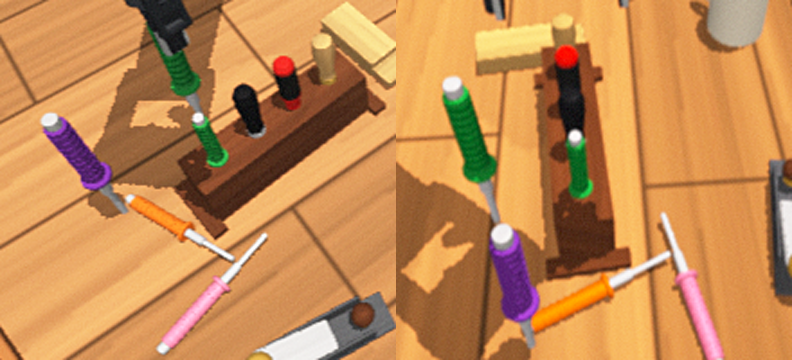

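Pink and orange toppled by themselves: they had stood on their pin tips, and the arm never came below 0.2 m near them. The target is unchanged in its hole and the approach is clear, so I'll grasp and lift.

```bash
python3 - <<'E'
from h import *
from bench import env,monitor,eyes
P=[G[0],G[1],G[2]+OFF]
print(env.movel(P,velocity=.12,guard=15))
s=monitor.sense();print(s['clock'],s['position'],np.round(s['contact_force'],2))
env.close_gripper(effort=70)
s=monitor.sense();print(s['clock'],s['finger_gap'],np.round(s['contact_force'],2))
print(env.movel([P[0],P[1],P[2]+.09],velocity=.08,guard=20))
s=monitor.sense();print(s['clock'],s['position'],s['finger_gap'],np.round(s['contact_force'],2))
print(env.movel([P[0],P[1],.32],velocity=.15))
A=[]
for n in ("scene","side"):
    f=eyes.grab_frame(n);np.savez(f"pics/{n}2.npz",**f)
    p=proj(f,np.array([P[0],P[1],.27]));x,y=[int(v) for v in p]; print(n,x,y)
    x=max(x-80,0);y=max(y-80,0);A.append(cv2.resize(f["frame"][y:y+160,x:x+160,::-1],(400,400),interpolation=cv2.INTER_CUBIC));print(x,y)
cv2.imwrite("pics/c3.png",np.hstack(A))
s=monitor.sense();print(s['clock'],s['finger_gap'],np.round(s['contact_force'],2))
E
```

```text
False
5.0583 [ 0.51746628 -0.26787827  0.11190301] [-0.86 -0.6   0.91]
5.7167 0.15624313081242794 [-1.01  0.45  2.3 ]
False
6.9917 [ 0.51701914 -0.26753678  0.20070111] 0.16170447134465657 [ 0.14  0.44 -0.81]
False
scene 134 206
54 126
side 235 248
155 168
8.0333 0.16415279644866945 [-0.66 -0.82 -1.27]
```

View pics/c3.png

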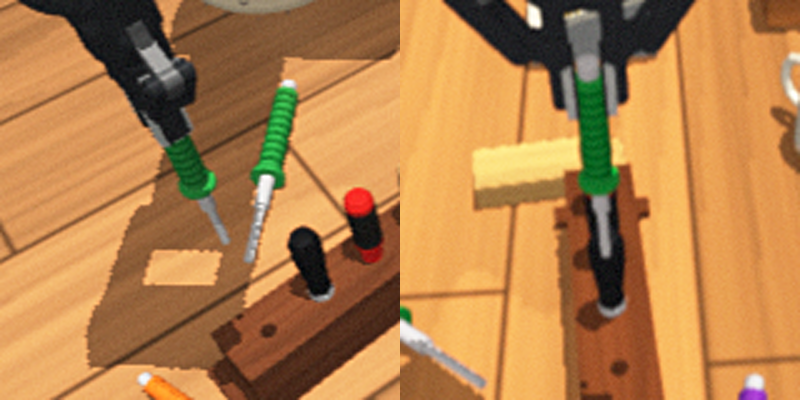

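The punch is held upright (gap 0.16, sleeve gripped) and the block is otherwise intact. The big green decoy has toppled by itself too. Moving to above the reset.

```bash
python3 - <<'E'
from h import *
from bench import env,monitor,eyes
q=quat(-BZ,CY)
T=lambda d:M+BZ*(d+.07+OFF)
env.reach(T(.14),q)
env.movel(T(.03),velocity=.12,guard=15)
s=monitor.sense();print(s['clock'],s['position'],T(.03),s['finger_gap'],np.round(s['contact_force'],2))
A=[]
for n in ("scene","side","wrist"):
    f=eyes.grab_frame(n);np.savez(f"pics/{n}3.npz",**f)
    p=proj(f,M+BZ*.01);x,y=[int(v) for v in p];w=40 if n!="wrist" else 80
    print(n,"tip",proj(f,M+BZ*.03),"mouth",proj(f,M),"guard",proj(f,M+BZ*.1),"crop",x-w,y-w)
    x=max(x-w,0);y=max(y-w,0);A.append(cv2.resize(f["frame"][y:y+2*w,x:x+2*w,::-1],(400,400) if n!="wrist" else (400,400),interpolation=cv2.INTER_CUBIC))
cv2.imwrite("pics/c4.png",np.hstack(A[:2]));cv2.imwrite("pics/w4.png",f["frame"][...,::-1])
E
```

```text
11.25 [0.42319021 0.31756169 0.19553935] [0.42298167 0.31737652 0.19477372] 0.15581035030722776 [-0.45  0.47 -1.26]
scene tip [341.06537423 117.37509329] mouth [341.92918269 127.04736466] guard [338.91690685  93.31818649] crop 301 83
side tip [217.90146944 133.03947368] mouth [222.02970037 141.07831132] guard [207.63714911 113.05192791] crop 180 98
wrist tip [277.57115466 193.47793962] mouth [277.61542456 185.7642729 ] guard [277.42322554 219.25337391] crop 197 108
```

View pics/c4.png

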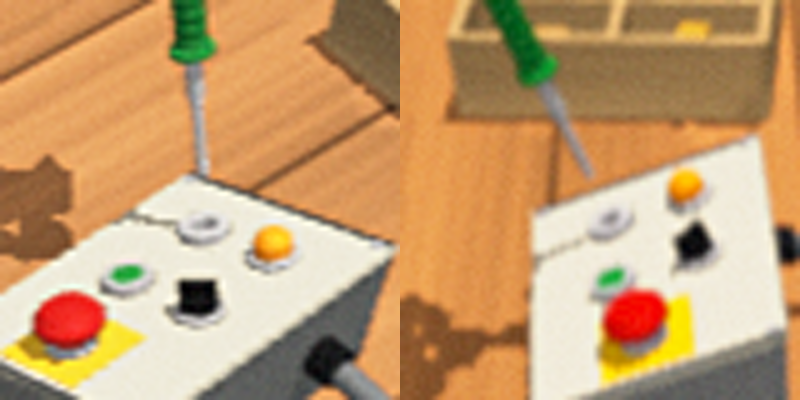

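View pics/w4.png

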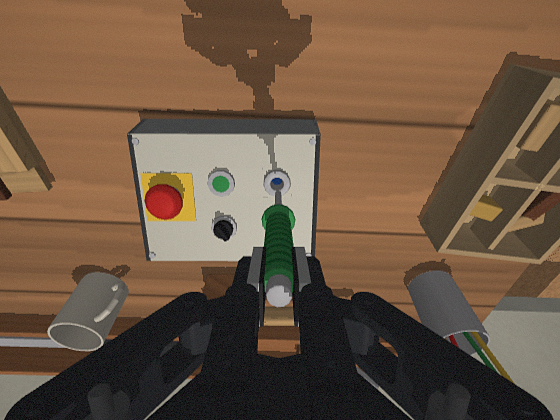

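Scene shows the tip at (341.6,117.6) against a predicted (341.1,117.4), and side shows (218.2,133.0) against (217.9,133.0), so the punch has not slipped. The rim looks about 1 px off its prediction, and the wrist view shows it at (277,183) with blue inside. I'll compare projected rim circles in one composite.

```bash
python3 - <<'E'
from h import *
A=[];a=np.linspace(0,2*np.pi,60)
for n in ("scene","side","wrist"):
    f=dict(np.load(f"pics/{n}3.npz"));k=16;x,y=[int(v) for v in proj(f,M)];x-=12;y-=14
    if n=="wrist": x-=4;y-=2
    w=25 if n!="wrist" else 33
    k=400//w
    raw=cv2.resize(f["frame"][y:y+w,x:x+w,::-1],(265,265),interpolation=cv2.INTER_CUBIC);k=265/w
    o=raw.copy()
    for r,c in ((.0145,(0,0,255)),(.007,(0,200,0))):
        pts=np.array([(proj(f,M+r*(np.cos(t)*CX+np.sin(t)*CY))-[x,y]+.5)*k for t in a])
        cv2.polylines(o,[pts.astype(int)],True,c,1)
    cv2.circle(o,tuple(((proj(f,M+BZ*.03)-[x,y]+.5)*k).astype(int)),3,(255,0,255),-1)
    A.append(np.vstack([raw,o])); print(n,x,y,k)
    if n=="wrist":
        h=cv2.cvtColor(f["frame"],cv2.COLOR_RGB2HSV);m=cv2.inRange(h,(100,90,30),(130,255,255));m[:170]=0;m[200:]=0;m[:,:260]=0;m[:,295:]=0
        print("blue",cv2.connectedComponentsWithStats(m)[2:], "pred button",proj(f,M-BZ*.02))
cv2.imwrite("pics/c5.png",np.hstack(A))
E
```

```text
scene 329 113 10.6
side 210 127 10.6
wrist 261 169 8.030303030303031
blue (array([[     0,      0,    560,    420, 235145],
       [   272,    178,     10,      7,     55]], dtype=int32), array([[279.50064854, 209.50671288],
       [276.72727273, 180.8       ]])) pred button [277.64073888 181.35345998]
```

View pics/c5.png

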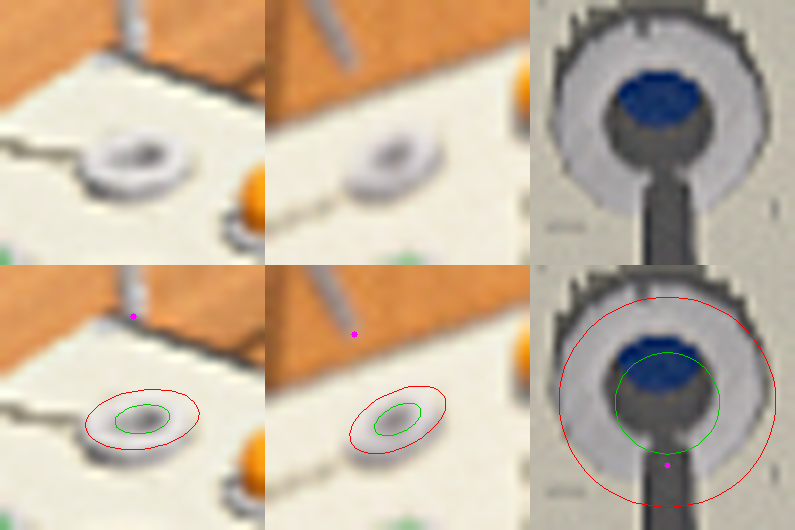

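The wrist composite shows the rim centre at about (276.7,183.2), which is (-0.75,-2.35) px from prediction relative to the observed tip. Scene and side agree on a shift toward the front. I correct the mouth by about (-2.2,-0.7,-0.8) mm, within the ±4 mm clearance, and insert under guard.

```bash
echo "M=M+np.array([-.0022,-.0007,-.0008])" >> h.py; python3 - <<'E'
from h import *
from bench import env,monitor,eyes
q=quat(-BZ,CY);T=lambda d:M+BZ*(d+.07+OFF)
def rep(m,g):
    s=monitor.sense();p=np.array(s['position'])-M;d=p@BZ-.07-OFF
    print(m,g,round(s['clock'],2),"d",round(d,4),"lat",(p-BZ*(p@BZ)).round(4),"F",np.round(s['contact_force'],2),"axial",round(np.dot(s['contact_force'],BZ),2),"gap",round(s['finger_gap'],3))
g=env.movel(T(.03),velocity=.03,frame=q);env.hold(.2);rep("align",g)
g=env.movel(T(-.014),velocity=.03,guard=6);rep("in",g)
if not g:
    for d in np.arange(-.018,-.0331,-.0015):
        g=env.movel(T(d),velocity=.012,guard=9);env.hold(.1);rep(round(d,4),g)
        if g or np.dot(monitor.sense()['contact_force'],BZ)>11: break
for n in ("scene","side","wrist"):
    f=eyes.grab_frame(n);np.savez(f"pics/{n}4.npz",**f)
E
```

```text
align False 11.85 d 0.03 lat [0. 0. 0.] F [-0.56  0.6  -1.75] axial -1.5 gap 0.156
in False 13.47 d -0.0139 lat [0.0001 0.0001 0.    ] F [-0.66  0.21 -1.69] axial -1.41 gap 0.16
-0.018 False 14.05 d -0.018 lat [0. 0. 0.] F [-0.19 -0.19 -1.37] axial -1.24 gap 0.157
-0.0195 False 14.43 d -0.0193 lat [0.0002 0.0001 0.0001] F [ 0.25 -0.27  0.7 ] axial 0.59 gap 0.16
-0.021 False 14.8 d -0.0209 lat [0.0001 0.0001 0.    ] F [-0.5   0.4   1.31] axial 1.39 gap 0.16
-0.0225 False 15.18 d -0.0225 lat [0. 0. 0.] F [-0.93  0.78  1.88] axial 2.06 gap 0.16
-0.024 False 15.55 d -0.0239 lat [0.0001 0.     0.    ] F [-1.86  0.5   2.07] axial 2.53 gap 0.157
-0.0255 False 15.93 d -0.0254 lat [0.0001 0.     0.    ] F [-2.3  -0.24  5.41] axial 5.86 gap 0.162
-0.027 True 16.23 d -0.0255 lat [0.001  0.0005 0.0003] F [-3.83  0.19  8.53] axial 9.29 gap 0.157
```

Contact came at d≈-19 mm with about 2 N, rose to 4–5 N, and met the hard stop at d≈-25.4 mm. That is 6 mm of travel, matching the spring description. Now I check that it holds steadily, and look once.

```bash
python3 - <<'E'
from h import *
from bench import env,monitor,eyes
for i in range(4):
    env.hold(.4);s=monitor.sense();p=np.array(s['position'])-M
    print(round(s['clock'],2),"d",round(p@BZ-.07-OFF,4),"lat",(p-BZ*(p@BZ)).round(4),"F",np.round(s['contact_force'],2),"ax",round(np.dot(s['contact_force'],BZ),2),round(s['finger_gap'],3))
a=eyes.grab_frame("side")["frame"][80:330,140:390,::-1];b=eyes.grab_frame("wrist")["frame"][110:260,120:350,::-1]
cv2.imwrite("pics/c6.png",np.hstack([cv2.resize(a,(400,400)),cv2.resize(b,(400,400))]))
E
```

```text
16.78 d -0.0255 lat [0.001  0.0004 0.0003] F [-3.87 -0.73  7.69] ax 8.52 0.161
17.18 d -0.0255 lat [0.001  0.0004 0.0003] F [-4.02 -0.72  7.57] ax 8.45 0.161
17.58 d -0.0255 lat [0.001  0.0004 0.0003] F [-3.25 -1.07  8.48] ax 9.09 0.154
17.98 d -0.0255 lat [0.001  0.0004 0.0003] F [-3.24 -0.83  8.56] ax 9.15 0.158
```

View pics/c6.png

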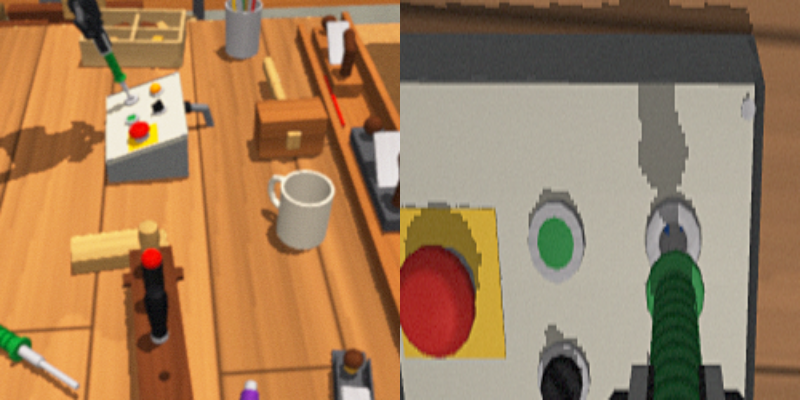

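The pin is inside the rim with the blue visible beside it, and start, stop and the other tools are untouched. The push is steady at about 10 N net at the hard stop, so I hand it in.

```bash
python3 -c "
from bench import job,monitor
print(monitor.sense()['clock']);print(job.hand_in())"
```

```text
18.0833
the job is handed in; nothing more can be done
None
```

I drew the small green punch out of the tool block and passed its pin through the reset hole. I pressed the blue button to its stop and handed in at 18.1 s, still gripping the punch and holding the button down.

**Press:** contact came about 19 mm below the mouth and the hard stop at about 25.5 mm, which is roughly 6 mm of travel as described. The spring force rose from about 2 N to 4–5 N. Over the last 1.6 s the depth did not change and the push stayed at about 10 N, well under 40 N. The grip gap stayed at about 0.16.

**Surroundings:** the last pictures showed the start and stop buttons, the other three tools, the mug and the mallet where they had been.

**Checks that disagreed:**
- **Mouth position:** the wrist view put the reset mouth about 2.5 mm from where the scene and side views did. I moved my aim about 2 mm toward the front, and the pin then went in without touching the rim.
- **Decoy punches:** the pink, orange and large green ones, which stood loose on their pin tips, toppled during the run. I did not recheck the purple one closely. The arm stayed well above pink and orange and recorded no contact, and I did not try to right them. I never saw the moment they fell, so I can't fully rule out having disturbed them.

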